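# Set out the oil bottle and spray can

### The arm

A 6-joint arm with a two-finger parallel gripper is mounted at the origin on the work surface. World frame = base frame: x ahead of the robot, y to its left, z up, the work surface at z = 0. Lengths are in m, angles in rad, forces in N, time in s.
With the tool pointing down it reaches from about 0.3 to 0.85 m from the base axis. Payload 5.4 kg.
Tool frame: the origin (TCP) lies at the very end of the fingers, on their centre line; the grasp point (between the pads) lies 19 mm behind it; z points along the fingers, y is the line along which they close (so a half turn about z gives the same grasp; the last joint's range is limited). The gripper opens to 85 mm and grips with 20 to 120 N. Pads are 22 mm wide; open, the fingers measure 114 mm over their backs; the gripper's body (76 mm by 85 mm) begins 54 mm behind the grasp point. The pads swing forward as they close: fully open they stand 13 mm farther back than shut.
Start: joints at [-1.49, 0.158, 1.597, -0, 1.386, -0.21], TCP at [0.165, -0.551, 0.231] pointing down, gripper open.
Joint ranges: [-2.91, 2.91], [-0.94, 2.29], [0.18, 2.7], [-1.29, 4.43], [0.17, 2.64], [-3, 3]. Speed limits (rad/s): [2.57, 2.57, 3.14, 3.14, 3.14, 3.14].

### API

Orientations are given as a unit quaternion [x, y, z, w].
In Python, from workcell import env, planner, monitor, cams, workorder gives the robot as it stands. Calls block until the motion is done:
- env.reach(position, orientation): joint-space move of the TCP to a pose.
- env.servo_line(position, frame=None, rate=0.15, guard=None): straight line of the TCP; frame=None keeps the orientation; rate is the mean speed in m/s. With guard (N) it stops when the force on the tool has changed by that much, and returns True; else False.
- env.movej(angles): joint-space move.
- env.grip(opening, strength=None): opening from 0.0 (shut) to 1.0 (fully open); strength is the grip in N (None keeps the last); returns when the fingers have stopped.
- env.wait(seconds).
- planner.inverse_kinematics(position, orientation): joint angles nearest the present ones, or None.
- monitor.sense(): the state.
- cams.get_image(name): name is "scene" or "top" or "wrist"; returns (picture, depth): 384x512x3 uint8, red, green, blue; 384x512 float32, m along the optical axis (not along the pixel's ray), 0 where there is no reading.
- cams.get_calibration(name): a dict with "vertical_fov" (degrees; the focal length in pixels is half the picture's height over the tangent of half this angle, whatever the lens; pixels are square), "cx", "cy" (the principal point, pixels), "R" (3x3) and "t" (3): a world point X has camera coordinates R X + t; the wrist camera has in their place "hand_eye" (4x4, takes a point from camera to tool coordinates, whose origin is the TCP and whose axes are the flange's). Camera axes: x right, y down, z forward; pixel columns grow to the right and rows downward; lengths in m; the calibration is good to about 2 mm. A picture is of the moment at which its call begins: read the wrist's pose just before it. get_calibration takes no time and is no camera call.
A pose or a line that the arm cannot do raises env.Unreachable and nothing moves.
- workorder.sign_off(): hands the job in; it is judged then, once.
Trained networks look in the newest picture that a camera, given by its name, has taken for a name from the list of things; names that differ only in an ending like _2 or _b are one class to them, and where a whole thing is asked for, a point or a joint stands for the part that bears it (a point fixed in the world has none). Each returns a list of dicts, best first, with "confidence" (0 to 1); they miss things now and then, are a little off and sometimes report something else, mostly with a low value. They report only what shows in the picture. A call takes as long as a camera call.
- cams.regions_of(query, camera): "region" (384x512 bool, what is visible of it) and "rect" ([left, top, right, bottom] in pixels, round what is visible of it).
- cams.spot_point(query, camera): "centre" ([column, row] in pixels: a listed point, or the origin of a listed thing).
The state is a dict: "t": time; "joint_positions": joint angles; "joint_velocities": joint speeds; "joint_torque": joint torques, N m; "eef_pos": TCP position; "tcp_rot": TCP orientation; "contact_force": force on the tool from outside, world axes, zero at the start; "moment": the same for the moment, N m; "gripper_width": opening from 0.0 (shut) to 1.0 (fully open); "finger_force": force on a finger pad.
Only numpy, scipy, OpenCV 4.12 (cv2) and the standard library are available. Lean on these libraries where they do the work, as an engineer would, in place of code of your own. Each camera call takes 0.05 s, during which the arm holds its last target. There are 200 camera calls.

### The job

Take the oil bottle and the spray can out of the leaning steel rack: stand the oil bottle upright inside the shallow steel drip tray, and the spray can upright on top of the low plywood riser, with its whole base on the board. Set them down gently rather than dropping them, never let either one fall on its side, let go of them, and leave the screw jar, screwdriver and wrench where they are.

Things in the scene. Friction and masses are not known exactly. Their poses are not given: they have to be found in the camera images.
- oil_bottle: Loose white plastic oil bottle, closed, 170 mm tall, about 0.25 kg: round body 54 mm diameter up to 98 mm, conical shoulder to 130 mm, then a narrow grey cap 32 mm diameter from 130 to 170 mm (the place to grip it). Origin: centre of its underside; z runs along its axis to the cap. It starts in one of the rack's two pockets (either one), leaning 35 degrees.
- spray_can: Loose aluminium spray can, 190 mm tall, about 0.3 kg: round body 54 mm diameter up to 132 mm, short shoulder to 145 mm, then a grey cap 46 mm diameter from 145 to 190 mm (the place to grip it). Origin: centre of its underside; z runs along its axis to the cap. It starts in the rack's other pocket, leaning 35 degrees.
- rack: Fixed dark steel rack, base plate 150 (x) by 236 mm (y), 110 mm tall, with two pockets at y = +60 and -60 mm. Containers lean in it 35 degrees from vertical, tops to its -x side (roughly to the robot), against a back plate and between side walls that reach 110 mm along the container, so caps stand free. Take them straight up or along their axis. Origin: centre of its underside, z up.
- pocket_left (a point): Where the underside centre of a container rests, on the foot ledge of the rack's +y pocket: x = 40, y = 60, z = 36 mm in the rack frame. The pocket is open upwards and to +x, with 3 mm of play on each side of a container.
- pocket_right (a point): The same for the rack's -y pocket (y = -60 mm).
- drip_tray: Fixed shallow square steel tray, 170 by 170 mm outside, rim 12 mm high, walls 4 mm thick, flat floor. Origin: centre of its underside, on the bench; x and y along its sides.
- tray_floor (a point): Centre of the drip tray's inner floor, 4 mm above the bench; z up, axes as the tray's. The floor is 162 by 162 mm inside the rim.
- riser: Fixed low plywood stand: flat square top board 160 by 160 mm on two side legs, top surface 60 mm above the bench, no rim. It and the drip tray stand one to the left and one to the right of the rack, either way round. Origin: centre of its underside, on the bench; x and y along its sides.
- riser_top (a point): Centre of the riser's flat top surface, 60 mm above the bench; z up, axes as the riser's.
- screw_jar: Bystander: loose glass jar with a steel lid, 60 mm diameter, 75 mm tall. Origin: centre of its underside.
- screwdriver: Bystander: loose screwdriver lying on the bench beyond the rack and to its right, low. Origin near its middle.
- wrench: Bystander: loose steel wrench lying flat on the bench beyond the rack. Origin near its middle.

How it is judged:
At the end, for the whole second after the job is handed in: The oil bottle stands on the drip tray floor (axis within 60 mm of the middle along either side), the spray can on the riser top (within 55 mm likewise), undersides within 6 mm of the surface, both within 5 degrees of upright, at rest and let go (x of oil_bottle in the frame of tray_floor between -0.06 and 0.06 m and y of oil_bottle in the frame of tray_floor between -0.06 and 0.06 m and z of oil_bottle in the frame of tray_floor between -0.006 and 0.006 m and angle between each of oil_bottle, spray_can's own z axis and vertical below 0.09 rad and linear speed of each of oil_bottle, spray_can below 0.03 m/s and angular speed of each of oil_bottle, spray_can below 0.3 rad/s and x of spray_can in the frame of riser_top between -0.055 and 0.055 m and y of spray_can in the frame of riser_top between -0.055 and 0.055 m and z of spray_can in the frame of riser_top between -0.006 and 0.006 m); the robot touches nothing.
It fails at once if the screw jar, screwdriver or wrench is shifted by more than 30 mm (distance of any of screw_jar, screwdriver, wrench from where it was at the start of the episode above 0.03 m).
It fails at once if the oil bottle or spray can falls over (leans more than 70 degrees) (angle between any of oil_bottle, spray_can's own z axis and vertical above 1.22 rad).
It fails at once if the oil bottle is let go more than 20 mm above the drip tray's floor, or slammed or pressed onto it with over 80 N (contact force between oil_bottle and drip_tray above 80 N or (contact force between the fingers and oil_bottle below 0.05 N and horizontal distance between oil_bottle and tray_floor below 0.09 m and z of oil_bottle in the frame of tray_floor above 0.02 m)).
It fails at once if the spray can is let go more than 20 mm above the riser's top, or slammed or pressed onto it with over 80 N (contact force between spray_can and riser above 80 N or (contact force between the fingers and spray_can below 0.05 N and horizontal distance between spray_can and riser_top below 0.09 m and z of spray_can in the frame of riser_top above 0.02 m)).
It also fails if it takes over 62 s, if anything falls off the work surface, if the arm or the gripper's body presses on something with over 40 N, if the wrist force passes 120 N, or if a joint passes its speed limit or range.

## Working session

There is one attempt and no reset: what is moved stays moved. The work goes in short steps, each a Python script; the robot and the scene stay as the last script left them, time stands still between calls to the robot, and variables do not carry over. Pictures are saved under pics/ and viewed, at most 10 in all, crops included, and the job is handed in when it is done.

```bash
mkdir -p pics
cat > h.py <<'E'
import numpy as np, cv2
from scipy.spatial.transform import Rotation as Ro
from workcell import env, planner, monitor, cams, workorder
def cal(n):
    c=cams.get_calibration(n); f=192/np.tan(np.radians(c["vertical_fov"])/2); return c,f
def extr(n,s=None):
    c,f=cal(n)
    if "R" in c: R=np.array(c["R"]);t=np.array(c["t"]); return R.T,-R.T@t,c,f
    H=np.array(c["hand_eye"]); T=np.eye(4); T[:3,:3]=Ro.from_quat(s["tcp_rot"]).as_matrix(); T[:3,3]=s["eef_pos"]
    M=T@H; return M[:3,:3],M[:3,3],c,f
def cloud(n,d,s=None):
    A,o,c,f=extr(n,s); v,u=np.mgrid[:384,:512]
    P=np.stack([(u-c["cx"])/f*d,(v-c["cy"])/f*d,d],-1)
    return P@A.T+o
def ray(n,uv,s=None):
    A,o,c,f=extr(n,s); r=A@np.array([(uv[0]-c["cx"])/f,(uv[1]-c["cy"])/f,1]); return o,r/np.linalg.norm(r)
def tri(rays):
    M=sum(np.eye(3)-np.outer(r,r) for o,r in rays); b=sum((np.eye(3)-np.outer(r,r))@o for o,r in rays); return np.linalg.solve(M,b)
E
python3 - <<'E'
from h import *
ims=[]
names=["oil_bottle","spray_can","rack","drip_tray","riser","screw_jar","pocket_left","pocket_right","tray_floor","riser_top"]
res={}
for n in ["scene","top"]:
    c,f=cal(n); print(n,c)
    im,d=cams.get_image(n); ims.append(im); P=cloud(n,d)
    np.savez(n+".npz",im=im,d=d)
    for q in names:
        s=cams.spot_point(q,n); 
        if s: res[n,q]=s[0]["centre"]; print(n,q,np.round(s[0]["centre"],1),round(s[0]["confidence"],2))
        if q in names[:6]:
            r=cams.regions_of(q,n)
            if r:
                m=r[0]["region"]&(d>0); np.save(f"m_{n}_{q}.npy",m); p=P[m]
                print("  reg",r[0]["rect"],round(r[0]["confidence"],2),m.sum(),np.round(np.percentile(p,[2,50,98],0),3).tolist())
for q in names:
    if ("scene",q) in res and ("top",q) in res:
        print(q,np.round(tri([ray(n,res[n,q]) for n in("scene","top")]),4))
for n,im in zip("st",ims): cv2.imwrite(f"pics/{n}.png",im[:,:,::-1])
cv2.imwrite("pics/both.png",cv2.resize(np.vstack(ims),None,fx=.78,fy=.78)[:,:,::-1])
print(cams.get_calibration("wrist"), monitor.sense())
E
```

```text
scene {'vertical_fov': 42.9040103403988, 'cx': 253.67606622624618, 'cy': 198.63377361185474, 'R': array([[-0.78539273,  0.61881281,  0.01513177],
       [ 0.43959469,  0.57480739, -0.69018329],
       [-0.43579211, -0.53541309, -0.72347637]]), 't': array([ 0.48753908, -0.2403982 ,  1.74369984])}
scene oil_bottle [243.6 180. ] 0.97
  reg [236.9, 131.4, 276.8, 180.3] 0.79 766 [[0.487, -0.112, 0.048], [0.555, -0.074, 0.116], [0.603, -0.058, 0.179]]
scene spray_can [266.4 202.4] 0.97
  reg [257.1, 152.2, 306.1, 207.9] 0.87 1181 [[0.405, -0.049, 0.001], [0.566, 0.046, 0.129], [0.626, 0.067, 0.2]]
scene rack [262.  194.2] 0.88
  reg [227.9, 144.2, 304.2, 225.9] 0.65 2550 [[0.514, -0.143, 0.001], [0.583, 0.034, 0.044], [0.646, 0.093, 0.119]]
scene drip_tray [377.6 249.2] 0.82
  reg [226.9, 144.5, 306.8, 230.3] 0.73 2463 [[0.512, -0.141, 0.002], [0.582, 0.034, 0.044], [0.645, 0.093, 0.119]]
scene riser [224.6 125.8] 0.79
  reg [194.2, 96.1, 256.7, 146.3] 0.57 1865 [[0.375, -0.443, 0.004], [0.458, -0.34, 0.059], [0.53, -0.288, 0.065]]
scene screw_jar [302.  285.7] 0.82
  reg [292.4, 261.1, 31
[... 2351 characters left out ...]
sitions': array([-1.49008386e+00,  1.58407961e-01,  1.59699371e+00, -2.39037030e-05,
        1.38621854e+00, -2.10073450e-01]), 'joint_velocities': array([-0.000599  , -0.00011722,  0.00099392,  0.00125867,  0.00052472,
        0.00158331]), 'joint_torque': array([-1.03351966e-03, -3.96000659e+01, -3.31696665e+01, -3.55102438e-04,
        5.72506633e-04,  6.49364551e-06]), 'eef_pos': array([ 0.16484111, -0.55084305,  0.23129782]), 'tcp_rot': array([ 9.89448732e-01,  1.44883425e-01, -1.08335333e-05, -1.45110139e-05]), 'contact_force': array([0.45232678, 0.76465542, 0.97883961]), 'moment': array([-0.02843325, -0.05174764, -0.02023049]), 'finger_force': 0.0, 'gripper_width': 0.9974248873763458}
```

View pics/both.png

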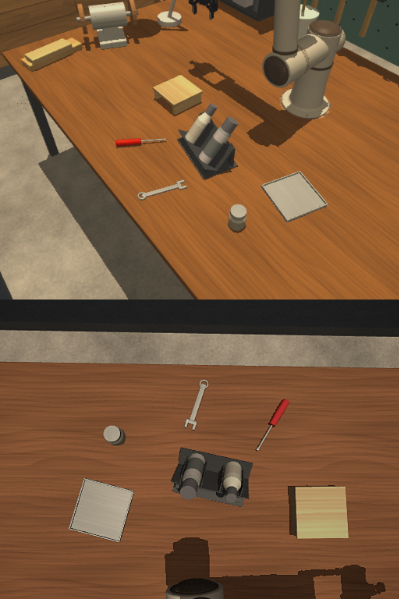

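The picture shows the white bottle in the right (-y) pocket, around (305,185) in the scene view, and the grey can in the left pocket, around (270,205). The riser is on the right and the tray on the left, so the two containers have to cross. Next I fit the container axes and check the kinematics.

```bash
cat >> h.py <<'E'
from scipy.optimize import least_squares
PROF={"oil_bottle":[(0,0),(0,.027),(.098,.027),(.130,.016),(.170,.016),(.170,0)],
      "spray_can":[(0,0),(0,.027),(.132,.027),(.145,.023),(.190,.023),(.190,0)]}
def fit(q,P,x0):
    pr=np.array(PROF[q])
    def ax(a,b): return np.array([np.sin(a)*np.cos(b),np.sin(a)*np.sin(b),np.cos(a)])
    def res(x):
        u=ax(x[3],x[4]); w=P-x[:3]; h=w@u; r=np.linalg.norm(w-np.outer(h,u),axis=1)
        X=np.stack([h,r],-1); D=[]
        for a,b in zip(pr[:-1],pr[1:]):
            t=np.clip(((X-a)@(b-a))/((b-a)@(b-a)),0,1); D.append(np.linalg.norm(X-a-t[:,None]*(b-a),axis=1))
        return np.append(np.min(D,0),[20*.002*(x[3]-.611)/.02])
    s=least_squares(res,x0,loss="soft_l1",f_scale=.003,x_scale=[.01,.01,.01,.1,.1])
    return s.x,ax(*s.x[3:]),np.median(np.abs(s.fun))
def frame(z,y):
    x=np.cross(y,z); x/=np.linalg.norm(x); return Ro.from_matrix(np.stack([x,np.cross(z,x),z],1)).as_quat()
E
python3 - <<'E'
from h import *
I={"oil_bottle":[.59,-.09,.036,.611,np.pi],"spray_can":[.6,.03,.036,.611,np.pi]}
for q in I:
    for ns in (["scene"],["top"],["scene","top"]):
        P=[]
        for n in ns:
            m=np.load(f"m_{n}_{q}.npy").astype(np.uint8); m=cv2.erode(m,np.ones((3,3)))>0
            P.append(cloud(n,np.load(n+".npz")["d"])[m])
        x,u,e=fit(q,np.concatenate(P),I[q]); print(q,ns,np.round(x,3),np.round(u,3),round(e,4))
# riser / tray squares
for q,lo,hi in(("riser",.05,.07),("drip_tray",-.01,.02)):
    P=cloud("top",np.load("top.npz")["d"])[np.load(f"m_top_{q}.npy")]; P=P[(P[:,2]>lo)&(P[:,2]<hi)]
    print(q,cv2.minAreaRect((P[:,:2]*1000).astype(np.float32)),np.median(P[:,2]))
d=np.array([.574*np.cos(-.1),.574*np.sin(-.1),-.819]); c=np.array([.49,-.03,.17])
for s in(1,-1):
    y=np.array([.1,1,0])*s
    print(s,planner.inverse_kinematics(c-.13*d,frame(d,y)),planner.inverse_kinematics([.45,.33,.4],frame(np.array([0,0,-1.]),y)),planner.inverse_kinematics([.45,-.36,.4],frame(np.array([0,0,-1.]),y)))
E
```

```text
oil_bottle ['scene'] [ 0.586 -0.094  0.036  0.611  2.945] [-0.563  0.112  0.819] 0.0018
oil_bottle ['top'] [ 0.584 -0.093  0.035  0.612  2.945] [-0.564  0.112  0.818] 0.0007
oil_bottle ['scene', 'top'] [ 0.585 -0.093  0.035  0.614  2.947] [-0.565  0.112  0.817] 0.001
spray_can ['scene'] [0.61  0.024 0.036 0.611 2.938] [-0.562  0.116  0.819] 0.0015
spray_can ['top'] [0.608 0.025 0.035 0.611 2.94 ] [-0.562  0.115  0.819] 0.0006
spray_can ['scene', 'top'] [0.609 0.025 0.036 0.611 2.941] [-0.562  0.115  0.819] 0.0009
riser ((447.8638916015625, -368.5545959472656), (159.09939575195312, 162.84115600585938), 0.7466242909431458) 0.05919322513440772
drip_tray ((446.2182922363281, 334.9520263671875), (176.27764892578125, 169.7799072265625), 76.21302795410156) 0.003912637956287268
1 [-0.54069859 -0.94131061  2.41761672  0.27605293  1.11573636 -2.06351208] [ 4.16198173e-01  6.27392700e-02  1.37332951e+00 -4.44089210e-16
  1.70552388e+00 -1.05492950e+00] [-8.84330192e-01  1.11526281e-01  1.32139846e+00 -4.44089210e-16
  1.70866791e+00 -2.35545787e+00]
-1 [-0.54069859 -0.94131061  2.41761672  0.27605293  1.11573636  1.07808057] [ 4.16198173e-01  6.27392700e-02  1.37332951e+00 -4.44089210e-16
  1.70552388e+00  2.08666315e+00] [-8.84330192e-01  1.11526281e-01  1.32139846e+00 -4.44089210e-16
  1.70866791e+00  7.86134787e-01]
```

```bash
cat >> h.py <<'E'
OBJ={"oil_bottle":(np.array([.585,-.0935,.0355]),np.array([-.5635,.112,.819])),"spray_can":(np.array([.609,.025,.0355]),np.array([-.562,.115,.819]))}
HT={"oil_bottle":.130,"spray_can":.147}
E
python3 - <<'E'
from h import *
lo=np.array([-2.91,-.94,.18,-1.29,.17,-3]);hi=np.array([2.91,2.29,2.7,4.43,2.64,3])
def t(n,p,q):
    j=planner.inverse_kinematics(p,q); print(n,np.round(p,3),None if j is None else (np.round(j,2),round(min((j-lo).min(),(hi-j).min()),2)))
for q,(b,u) in OBJ.items():
  for s in(1,-1):
    Q=frame(-u,s*np.array([.196,.98,0])); g=b+HT[q]*u
    print(q,s); t("g",g,Q)
    for k in(.05,.1): t("ax%.2f"%k,g+k*u,Q)
    for k in(.06,.12,.2,.25): t("up%.2f"%k,g+[0,0,k],Q)
    t("fwdup",g+[.05,0,.22],Q)
    z=np.array([0,0,-1.])
    for a in(0,.4,-.4):
      Y=s*np.array([np.sin(.2+a),np.cos(.2+a),0]); t("upr %.1f"%a,[.47,-.05,.45],frame(z,Y)); t("tray",[.446,.335,.15],frame(z,Y)); t("riser",[.448,-.367,.22],frame(z,Y))
E
```

```text
oil_bottle 1
g [ 0.512 -0.079  0.142] (array([-0.49, -0.33,  2.35,  0.32,  0.55, -2.09]), np.float64(0.35))
ax0.05 [ 0.484 -0.073  0.183] (array([-0.52, -0.52,  2.39,  0.28,  0.7 , -2.05]), np.float64(0.31))
ax0.10 [ 0.455 -0.068  0.224] (array([-0.55, -0.7 ,  2.41,  0.26,  0.87, -2.04]), np.float64(0.24))
up0.06 [ 0.512 -0.079  0.202] (array([-0.49, -0.43,  2.3 ,  0.26,  0.7 , -2.01]), np.float64(0.4))
up0.12 [ 0.512 -0.079  0.262] (array([-0.49, -0.5 ,  2.22,  0.22,  0.84, -1.96]), np.float64(0.44))
up0.20 [ 0.512 -0.079  0.342] (array([-0.49, -0.54,  2.09,  0.2 ,  1.01, -1.92]), np.float64(0.4))
up0.25 [ 0.512 -0.079  0.392] (array([-0.49, -0.55,  2.  ,  0.19,  1.11, -1.9 ]), np.float64(0.39))
fwdup [ 0.562 -0.079  0.362] (array([-0.42, -0.39,  1.95,  0.16,  0.99, -1.85]), np.float64(0.55))
upr 0.0 [ 0.47 -0.05  0.45] (array([-0.36, -0.15,  1.48, -0.  ,  1.81, -1.73]), np.float64(0.79))
tray [0.446 0.335 0.15 ] (array([ 0.43,  0.19,  1.73, -0.  ,  1.22, -0.94]), np.float64(0.97))
riser [ 0.448 -0.367  0.22 ] (array([-0.89,  0.18,  1.6 , -0.  ,  1.37, -2.27]), np.float64(0.73))
upr
[... 4869 characters left out ...]
]), np.float64(0.8))
riser [ 0.448 -0.367  0.22 ] (array([-0.89,  0.18,  1.6 , -0.  ,  1.37,  0.88]), np.float64(1.1))
upr 0.4 [ 0.47 -0.05  0.45] (array([-0.36, -0.15,  1.48, -0.  ,  1.81,  1.81]), np.float64(0.79))
tray [0.446 0.335 0.15 ] (array([ 0.43,  0.19,  1.73, -0.  ,  1.22,  2.6 ]), np.float64(0.4))
riser [ 0.448 -0.367  0.22 ] (array([-0.89,  0.18,  1.6 , -0.  ,  1.37,  1.28]), np.float64(1.1))
upr -0.4 [ 0.47 -0.05  0.45] (array([-0.36, -0.15,  1.48, -0.  ,  1.81,  1.01]), np.float64(0.79))
tray [0.446 0.335 0.15 ] (array([ 0.43,  0.19,  1.73, -0.  ,  1.22,  1.8 ]), np.float64(0.97))
riser [ 0.448 -0.367  0.22 ] (array([-0.89,  0.18,  1.6 , -0.  ,  1.37,  0.48]), np.float64(1.1))
```

Run:
```python
from h import *
q="spray_can"; b,u=OBJ[q]; Q=frame(-u,-np.array([.196,.98,0]))
print(monitor.sense()["t"]); env.reach(b+HT[q]*u+[-.03,-.02,.18],Q)
s=monitor.sense(); im,d=cams.get_image("wrist"); P=cloud("wrist",d,s); print(s["t"],s["eef_pos"])
cv2.imwrite("pics/w1.png",im[:,:,::-1])
for q in OBJ:
    for r in cams.regions_of(q,"wrist")[:1]:
        m=cv2.erode((r["region"]&(d>0)).astype(np.uint8),np.ones((5,5)))>0
        b,u=OBJ[q]; x,uu,e=fit(q,P[m][::4],[*b,.611,2.942]); print(q,r["rect"],round(r["confidence"],2),m.sum(),np.round(x,4),np.round(uu,3),round(e,4))
```

```text
1.7
4.0667 [0.49650318 0.02138798 0.33586003]
oil_bottle [296.8, 193.8, 343.5, 267.2] 0.75 1445 [ 0.5863 -0.0935  0.0344  0.6113  2.9574] [-0.564  0.105  0.819] 0.0005
spray_can [209.2, 191.2, 257.0, 281.6] 0.71 2341 [0.6099 0.0229 0.0352 0.6115 2.934 ] [-0.562  0.118  0.819] 0.0003
```

View pics/w1.png

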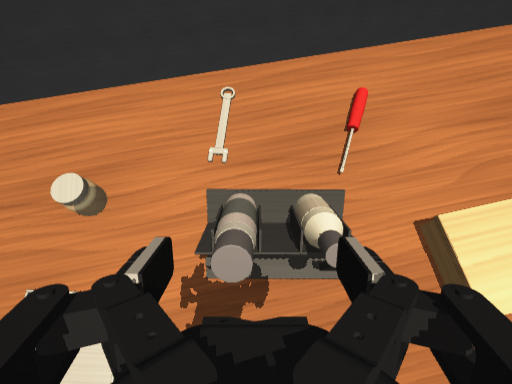

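The wrist view shows the can cap near (233,258) and the bottle cap near (335,248). Its fits agree with the fixed cameras to about 2 mm. I grasp the can and lift it.

```bash
cat >> h.py <<'E'
OBJ["spray_can"]=(np.array([.6095,.024,.0353]),np.array([-.562,.117,.819])); OBJ["oil_bottle"]=(np.array([.5857,-.0935,.035]),np.array([-.564,.109,.819]))
def pick(q):
    b,u=OBJ[q]; Q=frame(-u,-np.array([.196,.98,0])); g=b+HT[q]*u
    env.servo_line(g+.07*u,Q,rate=.2)
    print("contact",env.servo_line(g,rate=.08,guard=12))
    env.grip(0.0,strength=60); s=monitor.sense(); print("grip",s["gripper_width"],s["finger_force"],s["eef_pos"]-g,s["t"])
    env.servo_line(g+[0,0,.03],rate=.06); env.servo_line(g+[0,0,.24],rate=.2)
    s=monitor.sense(); print("lift",s["gripper_width"],s["finger_force"],s["contact_force"],s["t"])
E
python3 - <<'E'
from h import *
pick("spray_can")
im,d=cams.get_image("scene"); im2,_=cams.get_image("wrist"); cv2.imwrite("pics/l1.png",np.vstack([im[60:340],im2])[:,:,::-1][:600])
E
```

```text
contact False
grip 0.5272541367390116 60.33292472362518 [ 1.50839406e-04 -3.30102240e-05  6.81629762e-04] 6.4833
lift 0.526670493423412 61.33829712867737 [ 0.47680321 -0.10940915 -2.50282403] 8.3333
```

View pics/l1.png

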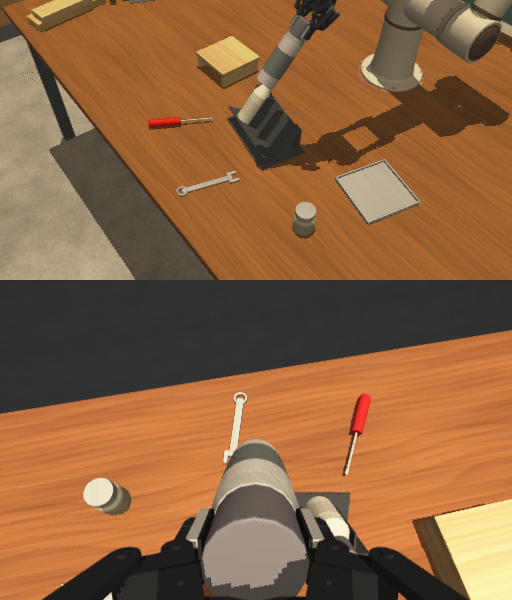

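The can is held at around (280,65) in the scene part and sits straight between the pads. Now I move above the riser and check its lean.

```bash
cat >> h.py <<'E'
DN=frame(np.array([0,0,-1.]),-np.array([.196,.98,0]))
def look(q,b,ns=("scene","top","wrist")):
    for n in ns:
        s=monitor.sense(); im,d=cams.get_image(n); P=cloud(n,d,s); r=cams.regions_of(q,n)
        if not r: print(n,"none"); continue
        m=cv2.erode((r[0]["region"]&(d>0)).astype(np.uint8),np.ones((3,3)))>0; p=P[m]
        pr=np.array(PROF[q])
        def res(x):
            u=np.array([x[3],x[4],1]);u/=np.linalg.norm(u); w=p-x[:3]; h=w@u; X=np.stack([h,np.linalg.norm(w-np.outer(h,u),axis=1)],-1); D=[]
            for a,c in zip(pr[:-1],pr[1:]):
                t=np.clip(((X-a)@(c-a))/((c-a)@(c-a)),0,1); D.append(np.linalg.norm(X-a-t[:,None]*(c-a),axis=1))
            return np.min(D,0)
        k=least_squares(res,[*b,0,0],loss="soft_l1",f_scale=.003,x_scale=[.01,.01,.01,.1,.1])
        print(n,round(r[0]["confidence"],2),m.sum(),"base",np.round(k.x[:3],4),"tilt",np.round(k.x[3:],3),round(np.median(np.abs(k.fun)),4))
E
python3 - <<'E'
from h import *
env.reach([.44,-.12,.46],DN); env.reach([.448,-.367,.26],DN)
s=monitor.sense(); print(s["eef_pos"],s["finger_force"],s["t"])
look("spray_can",[.448,-.367,.26-.147])
E
```

```text
[ 0.44901116 -0.36644345  0.26162806] 61.4465868473053 10.4333
scene 0.82 591 base [ 0.4511 -0.3672  0.1152] tilt [-0.015  0.014] 0.0016
top 0.7 548 base [ 0.4488 -0.3662  0.1146] tilt [0.    0.004] 0.0004
wrist 0.89 11825 base [ 0.4502 -0.3674  0.1138] tilt [-0.005  0.006] 0.0003
```

Upright, with the base 0.147 below the TCP. I lower it, release it, and retreat.

```bash
cat >> h.py <<'E'
def place(xy,zs,q):
    t=zs+HT[q]
    env.servo_line([*xy,t+.012],rate=.12); print("touch",env.servo_line([*xy,t-.006],rate=.03,guard=6))
    s=monitor.sense(); print(s["eef_pos"],s["contact_force"],s["t"])
    env.grip(1.0); env.wait(.3); e=monitor.sense()["eef_pos"]
    env.servo_line([e[0],e[1],e[2]+.12],rate=.15); print(monitor.sense()["t"])
E
python3 - <<'E'
from h import *
place((.448,-.367),.0595,"spray_can")
look("spray_can",[.448,-.367,.06])
E
```

```text
touch True
[ 0.44827199 -0.36736852  0.20666091] [-0.0764934  -0.80760325  3.588645  ] 11.6917
13.425
scene 0.58 680 base [ 0.4487 -0.3676  0.0603] tilt [ 0.003 -0.003] 0.0016
top 0.67 795 base [ 0.4479 -0.367   0.0594] tilt [ 0.001 -0.003] 0.0004
wrist 0.73 7560 base [ 0.4975 -0.2985  0.0344] tilt [-1.445 -3.485] 0.0127
```

Run:
```python
from h import *
q="oil_bottle"; b,u=OBJ[q]; Q=frame(-u,-np.array([.196,.98,0]))
env.reach(b+HT[q]*u+[-.03,-.02,.18],Q)
s=monitor.sense(); im,d=cams.get_image("wrist"); P=cloud("wrist",d,s); r=cams.regions_of(q,"wrist")[0]
m=cv2.erode((r["region"]&(d>0)).astype(np.uint8),np.ones((5,5)))>0
x,uu,e=fit(q,P[m][::4],[*b,.611,2.942]); print(np.round(x,4),np.round(uu,3),round(e,4))
assert np.abs(x[:3]-b).max()<.006
pick(q)
env.reach([.43,.02,.46],DN); env.reach([.446,.335,.23],DN)
s=monitor.sense(); print(s["eef_pos"],s["finger_force"],s["gripper_width"],s["t"])
look(q,[.446,.335,.23-.13])
```

```text
[ 0.5856 -0.0947  0.0347  0.6116  2.9299] [-0.561  0.121  0.819] 0.0005
contact False
grip 0.36037732235144115 58.633679151535034 [ 7.16465356e-05 -1.30243070e-04  5.07309507e-04] 17.2333
lift 0.3604604566807978 59.5455676317215 [-0.43304535  0.476272   -4.13962129] 19.0833
[0.44712661 0.33432547 0.23115548] 59.61310565471649 0.36069582817515355 21.2833
scene 0.91 813 base [0.4484 0.3343 0.1014] tilt [-0.006  0.004] 0.0011
top 0.77 375 base [0.4469 0.335  0.0999] tilt [-0.01   0.001] 0.0004
wrist 0.88 8337 base [0.4476 0.3342 0.1007] tilt [-0.003  0.002] 0.0004
```

Run:
```python
from h import *
place((.446,.335),.004,"oil_bottle")
look("oil_bottle",[.446,.335,.004],("scene","top")); look("spray_can",[.448,-.367,.06],("scene","top"))
im,_=cams.get_image("scene"); cv2.imwrite("pics/end.png",im[:,:,::-1])
```

```text
touch True
[0.44625811 0.33505126 0.13314053] [-0.38567527 -0.0578292   4.62621493] 22.9083
24.7333
scene 0.95 752 base [0.447  0.3349 0.0037] tilt [-0.003  0.002] 0.0011
top 0.84 568 base [0.4452 0.3355 0.0034] tilt [-0.002  0.006] 0.0005
scene 0.95 687 base [ 0.4489 -0.3678  0.0606] tilt [-0.002  0.005] 0.0017
top 0.59 1038 base [ 0.4478 -0.367   0.0593] tilt [ 0.001 -0.003] 0.0005
```

View pics/end.png

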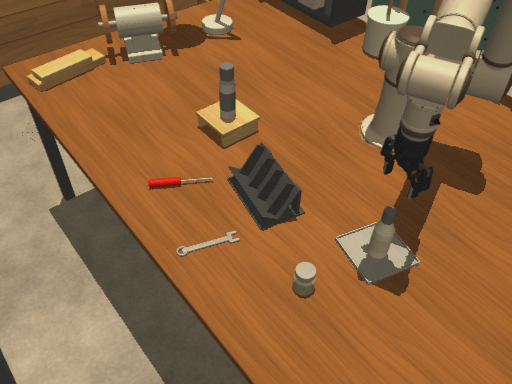

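The can stands on the riser at (228,105) and the bottle in the tray at (382,245). The bystanders are where they started and the gripper is clear.

```bash
python3 -c "
from h import *
print(workorder.sign_off(), monitor.sense()['t'])"
```

```text
the job is handed in; nothing more can be done
the job is handed in; nothing more can be done
```

The oil bottle stands upright in the drip tray and the spray can upright on the riser, both released, the jar, screwdriver and wrench untouched, and the job is handed in; the sign-off returned no verdict.

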